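Clear the top of a dry box and break its sticky cap free

TASK

Take the cork sanding block and wipe it along the top plate of the grey dry box to sweep all four blue enamel chips off the box onto the bench, then set the block down on the bench beside the box. After that pull the square cap of the box straight up by its black handle until its tight, sticky seal breaks, without jerking it up more than a few centimetres, and finish while still holding it by the handle, still and level, only slightly open: about 2 cm above its seat and over its hole (1.5 to 4 cm up will do). Leave the other things on the bench where they are.

Things in the scene. Friction and masses are not known exactly. Their poses are not given: they have to be found in the camera images.
- dry_box: grey metal box bolted to the bench, 200 mm deep (its x), 220 mm wide (its y), with a flat aluminium top plate 60 mm above the bench. Origin: centre of its underside, z up. A square cap with a black handle sits in the plate at box x = -60 mm, y = 0, on the side that faces the robot (-x); the plate behind the cap (box x over -22 mm) is flat and free apart from the chips.
- cap_handle (a point): middle of the upright black handle fin on the steel cap; pinch from above. Fin 12 mm thick along the cap's x (18 mm at its top edge), 56 mm long along its y, standing 34 mm above the flange (72 mm square, 6 mm thick, lying on the plate; cap axes = box axes, z up). This point is 23 mm above the plate, 17 below the fin's top. A 50 mm square, 9 mm deep plug sits in the hole. Cap 0.2 to 0.33 kg.
- cap_seat (a point): fixed point of the box, centre of the cap's square hole, level with the top of the plate (box x = -60, y = 0, z = 60 mm); the closed cap's flange rests on it. Rubber lips in the hole grip the plug: lifting the cap takes a pull that climbs to a peak of 12 to 22 N; after about 5 mm of lift the seal lets go suddenly and only the cap's own weight is left.
- block_center (a point): centre of the loose cork sanding block with a thin black rubber sole, 100 mm along its x, 40 mm along its y, 38 mm tall (centre 19 mm above its sole), 0.09 to 0.15 kg; stands on its sole on the bench, left or right of the box, its x roughly along the box's x; grip it across its 40 mm width.
- chip_1: loose blue enamel chip, a flat pebble 21 x 28 x 6 mm, lying on the box's top plate; origin: centre of its underside. All four lie at box x 10 to 55 mm, box y -55 to +55 mm.
- chip_2: loose blue enamel chip, a flat pebble 23 x 30 x 8 mm, lying on the box's top plate; origin: centre of its underside. All four lie at box x 10 to 55 mm, box y -55 to +55 mm.
- chip_3: loose blue enamel chip, a flat pebble 19 x 26 x 6 mm, lying on the box's top plate; origin: centre of its underside. All four lie at box x 10 to 55 mm, box y -55 to +55 mm.
- chip_4: loose blue enamel chip, a flat pebble 19 x 30 x 7 mm, lying on the box's top plate; origin: centre of its underside. All four lie at box x 10 to 55 mm, box y -55 to +55 mm.
- tape: bystander, to be left alone: roll of masking tape, 100 mm across, 25 mm tall, lying flat on the other side of the box from the block; origin: centre of its underside.
- eraser: bystander, to be left alone: blue and white eraser 23 x 52 x 12 mm; origin: centre of its underside.
Not all that is in view belongs to the job. There is more than one size of the part that bears block_center; the job needs the larger. What is shaped like the part that bears cap_handle but orange is not meant.

How it is judged (in metres and radians):
On the way, in this order (a step that is already met when the one before it is completed fails the run):
1. the block, held in the gripper, rests on the top plate of the box (contact force between the fingers and block above 1 N and contact force between block and dry_box above 0.3 N and height (world z) of block_center above 0.065 m), for 0.1 s.
2. all four chips are off the box while the block is still in the gripper (height (world z) of each of chip_1, chip_2, chip_3, chip_4 below 0.04 m and contact force between the fingers and block above 1 N), for 0.1 s.
3. the block is set down on the bench and released (height (world z) of block_center below 0.03 m and contact force between the fingers and block below 0.1 N and contact force between block and dry_box below 0.1 N), for 0.2 s.
4. the seal is broken: the cap is lifted 12 mm by the fingers (z of cap_handle in the frame of dry_box above 0.095 m and contact force between the fingers and cap above 1 N), for 0.2 s.
At the end, for the whole second after the job is handed in: Fingers hold the cap (over 1 N), still, level within 0.25 rad, 13 to 42 mm above its seat, within 30 mm of its place along the box's x and y, nothing else touching it; the block lies released on the bench (centre below 30 mm), still, clear of the box; all chips off the box (below 40 mm) (all of step 3 and z of cap_handle in the frame of dry_box between 0.096 and 0.125 m and x of cap_handle in the frame of dry_box between -0.09 and -0.03 m and y of cap_handle in the frame of dry_box between -0.03 and 0.03 m and angle between cap_handle's own z axis and vertical below 0.25 rad and linear speed of cap below 0.03 m/s and contact force between the fingers and cap above 1 N and contact force between cap and dry_box below 0.1 N and contact force between cap and block below 0.1 N and height (world z) of each of chip_1, chip_2, chip_3, chip_4 below 0.04 m and linear speed of block below 0.02 m/s); the arm keeps its last pose, push and grip.
It fails at once if the cap is jerked more than 80 mm above its seat (z of cap_handle in the frame of dry_box above 0.163 m).
It fails at once if the tape or the eraser is moved more than 40 mm (distance of any of tape, eraser from where it was at the start of the episode above 0.04 m).
It also fails if it takes over 67 s, if anything falls off the work surface, if the arm or the gripper's body presses on something with over 40 N, if the wrist force passes 120 N, or if a joint passes its speed limit or range.

ROBOT

A 6-joint arm with a two-finger parallel gripper is mounted at the origin on a cart in front of the work surface, level with it; the furniture and walls round the work are solid. World frame = base frame: x ahead of the robot, y to its left, z up, the work surface at z = 0. Lengths are in m, angles in degrees, forces in N, time in s.
With the tool pointing down it reaches from about 0.25 to 0.725 m from the base axis. Payload 9.7 kg.
Tool frame: the origin (TCP) lies at the very end of the fingers, on their centre line; the grasp point (between the pads) lies 19 mm behind it; z points along the fingers, y is the line along which they close (so a half turn about z gives the same grasp; the last joint's range is limited). The gripper opens to 85 mm and grips with 20 to 120 N. Pads are 22 mm wide; open, the fingers measure 114 mm over their backs; the gripper's body (76 mm by 85 mm) begins 54 mm behind the grasp point. The pads swing forward as they close: fully open they stand 13 mm farther back than shut.
Start: joints at [0, 4.979, 10.078, 95.1, 0, 90], TCP at [0.55, -0, 0.231] pointing down, gripper open.
Joint ranges: [-179.16, 179.16], [-48.56, 103.87], [-65.8, 70.77], [-126.05, 130.52], [-82.76, 87.17], [-180, 180]. Speed limits (degrees/s): [127.2, 127.2, 147.25, 180, 180, 180].

INTERFACE

Orientations are given as [roll, pitch, yaw] about the fixed x, y, z axes, in that order (R = Rz(yaw) Ry(pitch) Rx(roll)).
In Python, from workcell import bot, viewer, finder gives the robot as it stands. The module is installed in compiled form; this text tells all that it offers.
- The arm moves only by the shell command python3 -m inch 'ROWS' [FORCE]. ROWS is JSON, a list that holds one entry, the list of rows, each a list of 7 numbers: the opening in per cent of the stroke, from 0 (shut) to 100 (fully open), then the shift along the tool's x, y, z in mm, then the turn, a rotation vector about the tool's x, y, z in degrees. In form: [[[grip, tx, ty, tz, ax, ay, az], ...]]. A call has 1 to 8 rows; each row shifts and turns the commanded pose from where the row before left it, along the tool's axes as they then stand; what a row does not reach is not made up. A row lasts 1/8 s, in which the tool goes at most 62.5 mm and 10.7 degrees, less where a joint would pass 70% of its speed; a pose out of reach is approached as far as the arm can. A call with a gripper value outside its range is refused whole. The fingers move at their own pace and stop on an object; FORCE is the grip in N (left out, the last holds). Time passes only in rows, so rows that do not move let the fingers close. It gives the time, the measured TCP pose, the force, the opening and the grip force at its end, in the units of the state.
- bot.get_obs(): the state, without advancing time (a new reading comes with each control period).
- viewer.camera(name): name is "scene" or "side" or "wrist"; returns a dict with "pixels" (480x640x3 uint8, red, green, blue), "vfov" (degrees; the focal length in pixels is half the picture's height over the tangent of half this angle, whatever the lens; pixels are square), "cx", "cy" (the principal point, pixels), "R" (3x3) and "t" (3): a world point X has camera coordinates R X + t. Camera axes: x right, y down, z forward; pixel columns grow to the right and rows downward; lengths in m; the calibration is good to about 2 mm. A picture is of the moment at which its call begins. There is no depth.
- bot.job_done(): hands the job in; it is judged then, once.
Trained networks look in the newest picture that a camera, given by its name, has taken for a name from the list of things; names that differ only in an ending like _2 or _b are one class to them, and where a whole thing is asked for, a point or a joint stands for the part that bears it (a point fixed in the world has none). Each returns a list of dicts, best first, with "conf" (0 to 1); they miss things now and then, are a little off and sometimes report something else, mostly with a low value. They report only what shows in the picture. A call takes as long as a camera call. They do not tell look-alikes from the thing itself.
- finder.outline_of(camera, thing): "pixels" (480x640 bool, what is visible of it) and "extent" ([centre column, centre row, width, height] in pixels, round what is visible of it).
- finder.mark_of(camera, thing): "position" ([column, row] in pixels: a listed point, or the origin of a listed thing).
The state is a dict: "time": time; "q": joint angles; "qd": joint speeds; "joint_efforts": joint torques, N m; "ee_pos": TCP position; "tcp_rot": TCP orientation; "wrist_force": force on the tool from outside, world axes, zero at the start; "torque": the same for the moment, N m; "opening": finger opening in m; "grasp_force": force on a finger pad.
Only numpy, scipy, OpenCV 4.12 (cv2) and the standard library are available. Lean on these libraries where they do the work, as an engineer would, in place of code of your own. Each camera call takes 0.05 s, during which the arm holds its last target. There are 200 camera calls.

## Working session

There is one attempt and no reset: what is moved stays moved. The work goes in short steps, Python scripts to look and compute and a shell command to move; the robot and the scene stay as the last step left them, time stands still between calls to the robot, and variables do not carry over. Pictures are saved under pics/ and viewed, at most 13 in all, crops included, and the job is handed in when it is done.

```bash
mkdir -p pics
cat > h.py <<'E'
import numpy as np, cv2
from workcell import bot, viewer, finder
def ray(c,p,z):
    f=240/np.tan(np.radians(c["vfov"]/2))
    d=np.array([(p[0]-c["cx"])/f,(p[1]-c["cy"])/f,1.]);R=np.array(c["R"]);t=np.array(c["t"])
    o=-R.T@t; d=R.T@d
    return o+d*(z-o[2])/d[2]
def save(c,n): cv2.imwrite("pics/"+n,cv2.cvtColor(c["pixels"],cv2.COLOR_RGB2BGR))
E
python3 - <<'E'
from h import *
print(bot.get_obs())
for n in ["scene","side"]:
    c=viewer.camera(n); save(c,n+"1.png"); print(n,c["vfov"],c["cx"],c["cy"],-np.array(c["R"]).T@np.array(c["t"]))
    for th,z in [("block_center",.019),("cap_handle",.083),("cap_seat",.06),("chip_1",.06),("tape",0),("eraser",0),("dry_box",0)]:
        for m in finder.mark_of(n,th): print(th,round(m["conf"],2),np.round(m["position"]),np.round(ray(c,m["position"],z),3))
E
```

```text
{'time': 0.0, 'q': array([9.00723777e-04, 5.01074115e+00, 1.00353216e+01, 9.51003493e+01,
       1.25637221e-04, 8.99993873e+01]), 'qd': array([ 0.02092412,  0.06444708,  0.18041755,  0.00066517, -0.06232692,
       -0.03839565]), 'joint_efforts': array([ 7.68234549e-04, -5.20392072e+01,  4.64802504e+01,  1.63646933e-02,
        2.23589603e-05, -6.77332673e-05]), 'ee_pos': array([5.49769483e-01, 9.26764689e-06, 2.30594290e-01]), 'tcp_rot': array([-1.79924231e+02, -1.26447302e-04,  9.00015132e+01]), 'wrist_force': array([-0.02085431,  0.14259784, -0.39137118]), 'torque': array([ 2.93897886e-05, -4.21875320e-02, -3.17796333e-02]), 'grasp_force': 0.0, 'opening': 0.08527545743160636}
scene 45.73159333755062 327.0361251187904 242.17564494487257 [-0.33266603  0.87690696  0.65903516]
block_center 0.79 [357. 293.] [0.338 0.084 0.019]
block_center 0.57 [366. 210.] [ 0.61  -0.271  0.019]
cap_handle 0.87 [271. 338.] [0.285 0.371 0.083]
cap_handle 0.65 [301. 225.] [0.575 0.019 0.083]
cap_seat 0.9 [300. 232.] [0.581 0.017 0.06 ]
chip_1 0.46 [296. 215.] [ 0.667 -0.052  0.06 ]
chip_1 0.41 [267. 224
[... 332 characters left out ...]
63 239.93587395125715 [0.31887745 0.82511008 0.82351821]
block_center 0.83 [412. 303.] [0.34  0.097 0.019]
block_center 0.61 [322. 173.] [ 0.604 -0.269  0.019]
cap_handle 0.65 [398. 411.] [0.333 0.367 0.083]
cap_handle 0.56 [308. 238.] [0.557 0.033 0.083]
cap_seat 0.89 [311. 248.] [0.551 0.034 0.06 ]
chip_1 0.64 [270. 242.] [0.634 0.035 0.06 ]
chip_1 0.58 [269. 230.] [0.646 0.002 0.06 ]
chip_1 0.57 [270. 215.] [ 0.659 -0.043  0.06 ]
chip_1 0.51 [254. 249.] [0.658 0.062 0.06 ]
tape 0.69 [267. 393.] [0.549 0.331 0.   ]
tape 0.44 [270. 215.] [ 0.686 -0.113  0.   ]
tape 0.2 [359. 351.] [0.418 0.212 0.   ]
eraser 0.88 [361. 349.] [0.416 0.208 0.   ]
dry_box 0.71 [280. 258.] [ 0.623  0.017 -0.   ]
```

View pics/side1.png

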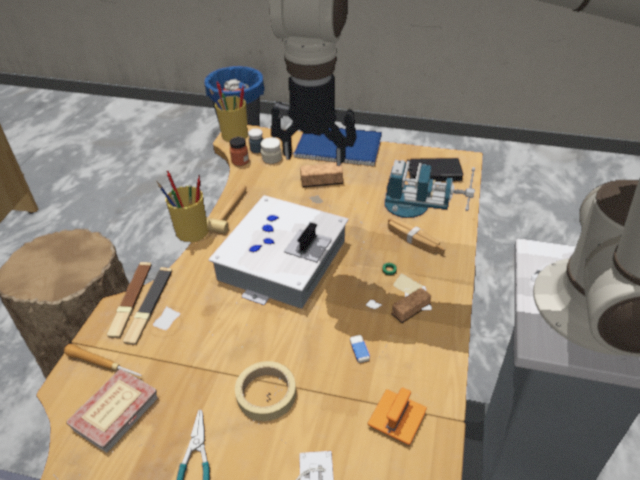

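View pics/scene1.png

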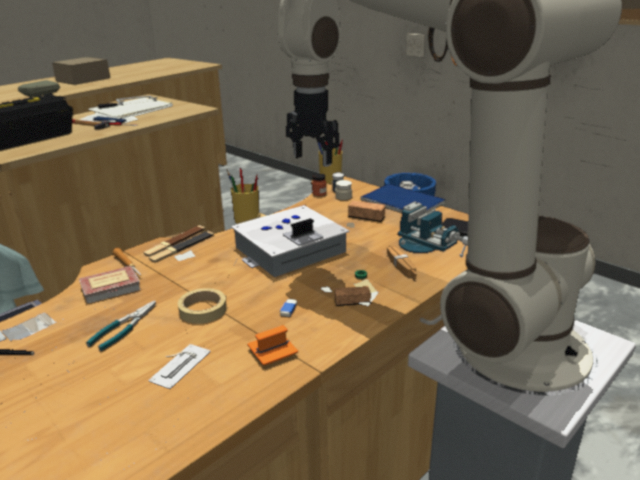

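Two brown blocks could be meant: (322,175), about (0.607, -0.27) m, and (412,303), about (0.34, 0.09) m. The first looks larger and lies opposite the tape, so I choose it. Of the handles, (308,238) is the black one on the box and (398,411) is the orange decoy. The four blue chips are at (254–270, 215–249). Next is the crop check.

```bash
python3 -m inch '[[[100,-39,8,0,0,0,0],[100,-39,8,0,0,0,0],[100,-39,8,0,0,0,0],[100,-39,8,0,0,0,0],[100,-39,8,0,0,0,0],[100,-39,8,0,0,0,0],[100,-36,8,0,0,0,0],[100,0,0,0,0,0,-10]]]' 40
python3 - <<'E'
from h import *
o=bot.get_obs();print(np.round(o["q"],1),o["tcp_rot"])
def cropv(n):
    a=[]
    c=viewer.camera(n)
    for m in finder.outline_of(n,"block_center"):
        e=m["extent"];print(n,m["conf"],np.round(e))
        r=cv2.minAreaRect(np.argwhere(m["pixels"])[:,::-1].astype(np.float32));print(r)
        # bounding in world at mid height
        cnt=np.argwhere(m["pixels"])[:,::-1]
        w=np.array([ray(c,p,.025)[:2] for p in cnt],np.float32);print("world rect",cv2.minAreaRect(w))
    return c
c=cropv("side")
im=c["pixels"];a=cv2.resize(im[150:210,280:380],None,fx=4,fy=4);b=cv2.resize(im[280:340,360:460],None,fx=4,fy=4)
w=viewer.camera("wrist");print(w["vfov"],w["cx"],w["cy"],-np.array(w["R"]).T@np.array(w["t"]))
save({"pixels":np.hstack([a,b])},"crop.png");save(w,"w1.png")
for th,z in [("block_center",.019),("cap_handle",.083)]:
    for m in finder.mark_of("wrist",th): print(th,m["conf"],np.round(m["position"]),np.round(ray(w,m["position"],z),3))
E
```

```text
time: 1.8
ee_pos: [0.606, -0.2725, 0.2301]
tcp_rot: [-179.9, -0.0, 100.0]
wrist_force: [0.8, 0.3, -0.0]
opening: 0.0855
grasp_force: 0.0
[-24.2  21.9  30.1  98.2  -0.   55.8] [-1.79936731e+02 -2.08171348e-02  1.00037166e+02]
side 0.96 [319. 176.  46.  25.]
((320.65869140625, 174.40345764160156), (22.00705337524414, 43.598880767822266), 85.2363510131836)
world rect ((0.6027686595916748, -0.2563568651676178), (0.10616632550954819, 0.08913346379995346), 20.75592613220215)
side 0.93 [410. 305.  42.  32.]
((410.7386169433594, 304.08612060546875), (22.027210235595703, 43.342430114746094), 57.7243537902832)
world rect ((0.34228989481925964, 0.10537242889404297), (0.09196032583713531, 0.04623715579509735), 50.128910064697266)
side 0.16 [276. 251. 140. 109.]
((278.9999694824219, 247.49996948242188), (103.17422485351562, 122.31138610839844), 33.690067291259766)
world rect ((0.6265552043914795, 0.015291765332221985), (0.29094287753105164, 0.2302590310573578), 79.49749755859375)
61.049262382390594 319.1019511637226 235.0782164159856 [ 0.59146051 -0.19457283  0.37298232]
block_center 0.58 [321. 192.] [ 0.606 -0.265  0.019]
```

View pics/crop.png

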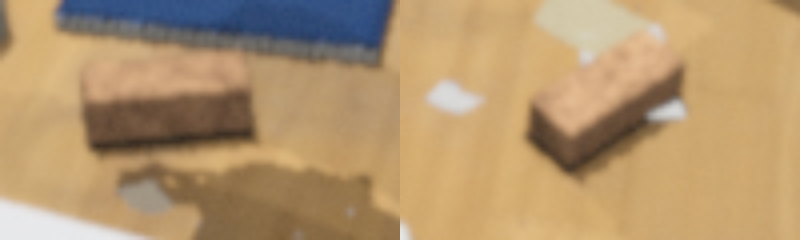

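View pics/w1.png

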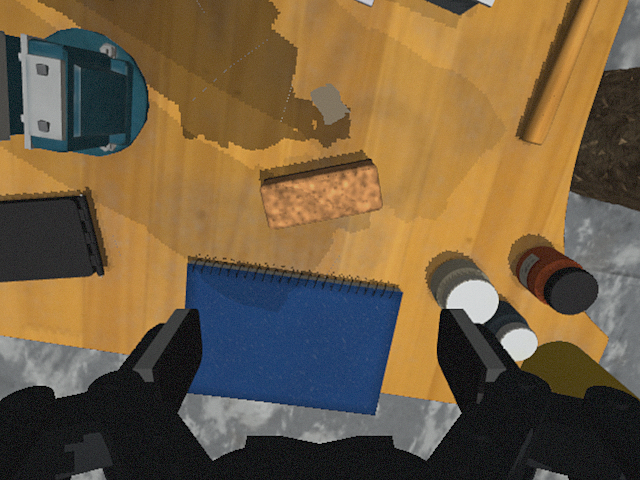

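The left crop, the far block, shows the black sole. In the wrist picture it sits at (321,192), about 118 px ≈ 97 mm long, so it is the right one. Now its orientation.

```bash
cat >> h.py <<'E'
def rect(c,m,z):
    cn=max(cv2.findContours(m.astype(np.uint8),0,2)[0],key=cv2.contourArea)[:,0,:]
    w=np.array([ray(c,p,z)[:2] for p in cn],np.float32)*1000
    return cv2.minAreaRect(w), cv2.boxPoints(cv2.minAreaRect(w)).round(1).tolist()
E
python3 - <<'E'
from h import *
w=viewer.camera("wrist")
for m in finder.outline_of("wrist","block_center"): print(m["conf"],m["extent"],rect(w,m["pixels"],.038))
c=viewer.camera("side"); 
for m in finder.outline_of("side","dry_box")[:1]:
    print(rect(c,m["pixels"],.06))
E
python3 -m inch '[[[80,0,0,0,0,0,-10.5],[80,0,0,0,0,0,-10.5],[80,0,0,0,0,0,-10.5],[80,0,0,0,0,0,-10.5],[80,0,0,0,0,0,-10.5],[80,0,0,0,0,0,-10.5],[80,0,0,0,0,0,-10]]]'
```

```text
0.63 [320.5, 195.3, 120.8, 72.7] (((605.3893432617188, -263.2834777832031), (98.6981201171875, 44.483924865722656), 20.984546661376953), [[551.2999877929688, -260.20001220703125], [567.2999877929688, -301.70001220703125], [659.4000244140625, -266.3999938964844], [643.5, -224.8000030517578]])
(((538.15625, 361.26483154296875), (92.4481430053711, 107.43974304199219), 20.27684211730957), [[476.20001220703125, 395.6000061035156], [513.4000244140625, 294.8999938964844], [600.0999755859375, 326.8999938964844], [562.9000244140625, 427.70001220703125]])
time: 3.12
ee_pos: [0.606, -0.2697, 0.2315]
tcp_rot: [-180.0, 0.0, 173.3]
wrist_force: [-0.5, -0.1, 0.3]
opening: 0.0684
grasp_force: 0.0
```

```bash
python3 -m inch '[[[80,0,0,12,0,0,-9.3],[80,0,0,20,0,0,-9.3],[80,0,0,20,0,0,-9.1],[80,0,0,10,0,0,0]]]'
python3 - <<'E'
from h import *
w=viewer.camera("wrist"); save(w,"w2.png")
for m in finder.outline_of("wrist","block_center")[:2]: print(m["conf"],m["extent"],rect(w,m["pixels"],.038))
for m in finder.mark_of("wrist","block_center"): print(m["conf"],np.round(m["position"]),np.round(ray(w,m["position"],.019),3))
E
```

```text
time: 3.62
ee_pos: [0.6057, -0.2696, 0.1682]
tcp_rot: [180.0, -0.0, -159.4]
wrist_force: [-0.5, 0.4, 0.5]
opening: 0.0685
grasp_force: 0.0
0.64 [322.9, 219.7, 58.1, 143.0] (((603.8184204101562, -266.6950378417969), (101.01416778564453, 39.3318977355957), 21.037199020385742), [[549.5999755859375, -266.5], [563.7000122070312, -303.20001220703125], [658.0, -266.8999938964844], [643.9000244140625, -230.1999969482422]])
0.97 [322. 220.] [ 0.607 -0.265  0.019]
```

View pics/w2.png

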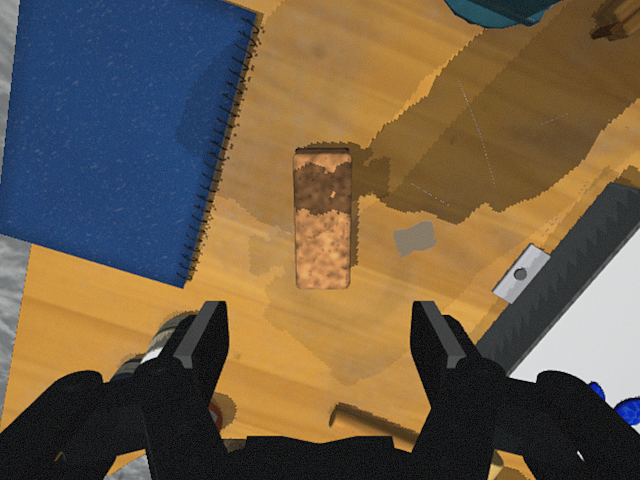

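The picture shows the cork block at (323,220), aligned with the fingers and measuring 101×39 mm, so the choice is confirmed. I go down and grip it.

```bash
python3 -m inch '[[[80,-1,3.5,30,0,0,0],[80,0,0,40,0,0,0],[80,0,0,40,0,0,0],[80,0,0,30,0,0,0],[80,0,0,15,0,0,0],[80,0,0,6,0,0,0],[30,0,0,0,0,0,0],[30,0,0,0,0,0,0]]]' 40
python3 -m inch '[[[30,0,0,0,0,0,0],[30,0,0,0,0,0,0],[30,0,0,0,0,0,0]]]'
```

```text
time: 4.78
ee_pos: [0.6066, -0.2668, 0.0101]
tcp_rot: [-179.9, 0.1, -159.3]
wrist_force: [0.7, -0.5, -0.2]
opening: 0.0397
grasp_force: 41.4
time: 5.15
ee_pos: [0.6065, -0.2667, 0.0099]
tcp_rot: [-179.9, 0.1, -159.3]
wrist_force: [-0.5, -0.8, 6.3]
opening: 0.0396
grasp_force: 42.4
```

```bash
python3 -m inch '[[[30,0,0,-10,0,0,0],[30,0,0,-30,0,0,0],[30,0,0,-40,0,0,0],[30,0,0,-40,0,0,0],[30,0,0,-30,0,0,0],[30,0,0,0,0,0,0]]]'
python3 - <<'E'
from h import *
for n in ["side","scene"]:
    c=viewer.camera(n)
    for th,z in [("cap_seat",.06),("dry_box",0),("cap_handle",.083),("chip_1",.06)]:
        for m in finder.mark_of(n,th): print(n,th,round(m["conf"],2),np.round(m["position"]),np.round(ray(c,m["position"],z)[:2],3))
    # bright white plate segmentation
    im=c["pixels"].astype(int); x0,x1,y0,y1=(205,355,190,290) if n=="side" else (225,355,200,280)
    g=np.zeros(im.shape[:2],bool); s=im[y0:y1,x0:x1]
    g[y0:y1,x0:x1]=(s.min(2)>165)&(s.max(2)-s.min(2)<40)
    g=cv2.morphologyEx(g.astype(np.uint8),cv2.MORPH_CLOSE,np.ones((9,9)))
    print(rect(c,g,.06))
c=viewer.camera("side");save({"pixels":cv2.resize(c["pixels"][150:310,190:390],None,fx=4,fy=3.75)},"box.png")
E
```

```text
time: 5.9
ee_pos: [0.6067, -0.2668, 0.1616]
tcp_rot: [-179.8, 0.2, -159.3]
wrist_force: [0.1, 0.2, -2.8]
opening: 0.0391
grasp_force: 41.6
side cap_seat 0.7 [311. 249.] [0.55  0.037]
side dry_box 0.62 [280. 261.] [0.62  0.026]
side dry_box 0.44 [357. 351.] [0.421 0.214]
side cap_handle 0.9 [304. 235.] [0.565 0.025]
side cap_handle 0.72 [270. 242.] [0.624 0.061]
side cap_handle 0.71 [400. 411.] [0.33  0.367]
side chip_1 0.64 [270. 221.] [ 0.653 -0.026]
side chip_1 0.56 [269. 241.] [0.636 0.033]
side chip_1 0.55 [254. 252.] [0.656 0.071]
side chip_1 0.42 [268. 230.] [0.648 0.003]
(((616.6705932617188, 20.05347442626953), (222.43299865722656, 201.9716033935547), 79.40563201904297), [[497.0, -70.69999694824219], [695.5, -107.80000305175781], [736.4000244140625, 110.80000305175781], [537.9000244140625, 147.89999389648438]])
scene cap_seat 0.92 [302. 234.] [0.57  0.021]
scene dry_box 0.92 [291. 250.] [0.618 0.016]
scene cap_handle 0.91 [269. 336.] [0.292 0.37 ]
scene cap_handle 0.69 [301. 227.] [0.568 0.027]
scene chip_1 0.48 [265. 227.] [0.668 0.054]
scene chip_1 0.46 [280. 224.] [0.654 0.015]
scene chip_1 0.44 [285. 222.] [ 0.652 -0.001]
scene chip_1 0.38 [296. 216.] [ 0.658 -0.043]
(((670.74853515625, 6.8543701171875), (221.19395446777344, 302.9989013671875), 79.43575286865234), [[501.5, -74.0999984741211], [799.4000244140625, -129.60000610351562], [840.0, 87.80000305175781], [542.0999755859375, 143.39999389648438]])
```

View pics/box.png

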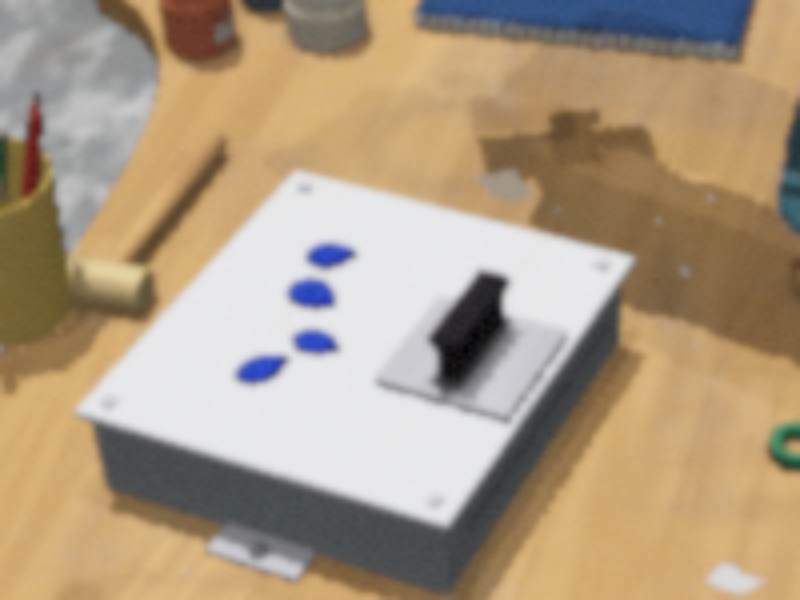

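The picture shows the plate with four chips in a row at crop (262–330, 255–370), the black handle at (470,320), and clear corners. That gives box centre ≈ (0.6185, 0.018) and yaw −10.6°.

```bash
python3 -m inch '[[[30,0,0,0,0,0,10.4],[30,0,0,0,0,0,10.4],[30,0,0,0,0,0,10.4],[30,2,47,0,0,0,0],[30,1,47,0,0,0,0],[30,1,47,0,0,0,0],[30,1,46,20,0,0,0],[30,0,0,0,0,0,0]]]'
python3 -c "
from h import *
o=bot.get_obs();print(o['ee_pos'],o['tcp_rot'],np.round(o['q']))
c=viewer.camera('side');save({'pixels':cv2.resize(c['pixels'][150:310,190:390],None,fx=4,fy=3.75)},'box2.png')
c=viewer.camera('wrist')
for th in ['block_center']:
  for m in finder.mark_of('wrist',th): print(m['conf'],m['position'],ray(c,m['position'],bot.get_obs()['ee_pos'][2]+.009))
"
```

```text
time: 7.45
ee_pos: [0.6345, -0.0785, 0.1366]
tcp_rot: [180.0, -0.1, 169.7]
wrist_force: [-0.2, 0.1, -0.3]
opening: 0.0395
grasp_force: 41.4
[ 0.63448585 -0.0784779   0.13656873] [ 1.79983151e+02 -1.43297623e-01  1.69714508e+02] [-7. 17. 13. 87.  0.  3.]
0.97 [319.2, 326.7] [ 0.63366645 -0.0795419   0.1475974 ]
```

View pics/box2.png

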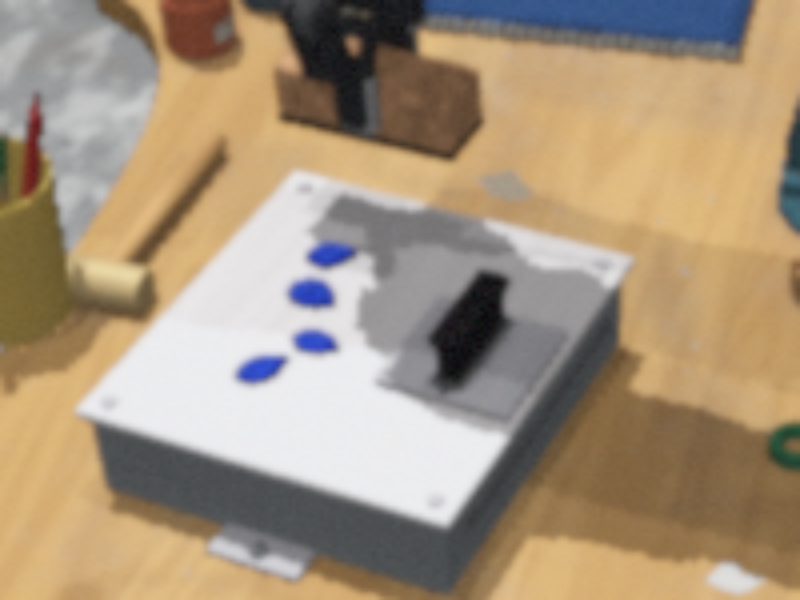

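The block is held level, parallel to the plate edge and clear of the chips, so I go down to contact.

```bash
python3 -m inch '[[[30,-3,-3,25,0,0,0],[30,0,0,25,0,0,0],[30,0,0,10,0,0,0],[30,0,0,3,0,0,0],[30,0,0,0,0,0,0]]]'
python3 -m inch '[[[30,0,0,2,0,0,0],[30,0,0,0,0,0,0]]]'
```

```text
time: 8.22
ee_pos: [0.6376, -0.0855, 0.0762]
tcp_rot: [180.0, 0.1, 169.5]
wrist_force: [0.5, 0.3, -0.6]
opening: 0.0396
grasp_force: 41.5
time: 8.48
ee_pos: [0.6374, -0.0851, 0.0737]
tcp_rot: [180.0, 0.0, 169.5]
wrist_force: [-0.2, 0.7, -0.8]
opening: 0.0395
grasp_force: 41.5
```

```bash
python3 -m inch '[[[30,0,1,2,0,0,0],[30,0,1,1,0,0,0],[30,0,0,0,0,0,0]]]'
python3 -m inch '[[[30,0,0,1,0,0,0],[30,0,0,0,0,0,0]]]'
```

```text
time: 8.85
ee_pos: [0.6376, -0.083, 0.0701]
tcp_rot: [-180.0, -0.0, 169.5]
wrist_force: [0.6, 0.3, 0.2]
opening: 0.0396
grasp_force: 41.5
time: 9.1
ee_pos: [0.6377, -0.0831, 0.0698]
tcp_rot: [180.0, 0.0, 169.5]
wrist_force: [-2.1, 0.5, 4.7]
opening: 0.0397
grasp_force: 42.0
```

```bash
python3 -m inch '[[[30,0,14,0,0,0,0],[30,0,14,0,0,0,0],[30,0,14,0,0,0,0],[30,0,14,0,0,0,0],[30,0,14,0,0,0,0],[30,0,14,0,0,0,0],[30,0,14,0,0,0,0],[30,0,0,0,0,0,0]]]'
python3 -c "
from h import *
c=viewer.camera('side');save({'pixels':cv2.resize(c['pixels'][150:310,190:390],None,fx=4,fy=3.75)},'box3.png')"
```

```text
time: 10.1
ee_pos: [0.6562, 0.0157, 0.0699]
tcp_rot: [179.9, 0.1, 169.6]
wrist_force: [1.1, 2.9, 6.2]
opening: 0.0395
grasp_force: 42.4
```

View pics/box3.png

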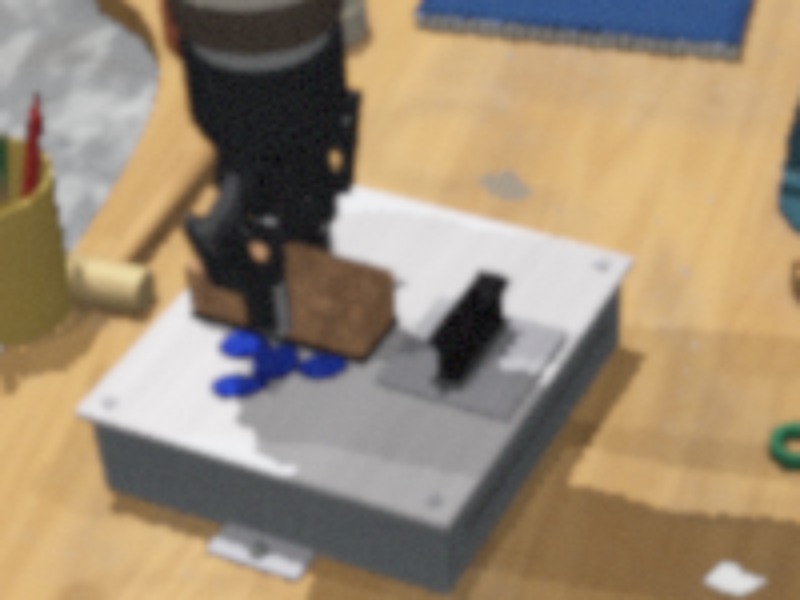

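The four chips ride ahead of the block, at crop (240–325, 345–385), within its length. I continue off the edge.

```bash
python3 -m inch '[[[30,0,15,0,0,0,0],[30,0,15,0,0,0,0],[30,0,15,0,0,0,0],[30,0,15,0,0,0,0],[30,0,15,0,0,0,0],[30,0,15,0,0,0,0],[30,0,15,0,0,0,0],[30,0,8,0,0,0,0]]]'
python3 -m inch '[[[30,0,6,-0.5,0,0,0],[30,0,0,0,0,0,0]]]'
python3 -c "
from h import *
c=viewer.camera('side');save({'pixels':cv2.resize(c['pixels'][150:350,190:390],None,fx=4,fy=3)},'box4.png')"
```

```text
time: 11.15
ee_pos: [0.6763, 0.1258, 0.0698]
tcp_rot: [-180.0, 0.1, 169.5]
wrist_force: [-0.8, -3.3, 6.7]
opening: 0.0393
grasp_force: 42.6
time: 11.4
ee_pos: [0.6772, 0.1318, 0.0699]
tcp_rot: [179.9, 0.0, 169.6]
wrist_force: [0.8, 2.0, 5.0]
opening: 0.0394
grasp_force: 42.2
```

View pics/box4.png

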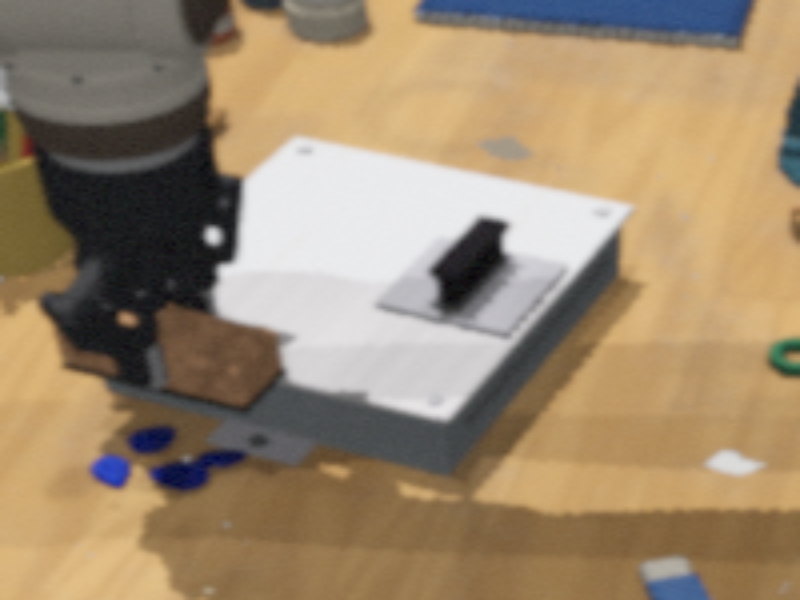

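All four chips lie on the bench, at crop (110–225, 440–480). Now I carry the block back and set it down on the right side.

```bash
python3 -m inch '[[[30,0,0,-20,0,0,0],[30,0,-30,-25,0,0,0],[30,0,-50,0,0,0,0],[30,0,-50,0,0,0,0],[30,0,-50,0,0,0,0],[30,0,-50,0,0,0,0],[30,0,-50,0,0,0,0],[30,0,-38,0,0,0,0]]]'
python3 -m inch '[[[30,0,0,0,0,0,0],[30,0,0,30,0,0,0],[30,0,0,30,0,0,0],[30,0,0,25,0,0,0],[30,0,0,12,0,0,0],[30,0,0,0,0,0,0]]]'
```

```text
time: 12.45
ee_pos: [0.6184, -0.1847, 0.1157]
tcp_rot: [-180.0, 0.0, 169.4]
wrist_force: [0.5, -0.2, -1.3]
opening: 0.0393
grasp_force: 41.5
time: 13.2
ee_pos: [0.619, -0.1819, 0.0176]
tcp_rot: [180.0, -0.1, 169.5]
wrist_force: [0.6, -0.2, -0.9]
opening: 0.0394
grasp_force: 41.6
```

```bash
python3 -m inch '[[[30,0,0,4,0,0,0],[30,0,0,2,0,0,0],[30,0,0,1,0,0,0],[30,0,0,0,0,0,0]]]'
python3 -m inch '[[[30,0,0,0.5,0,0,0],[30,0,0,0,0,0,0]]]'
```

```text
time: 13.7
ee_pos: [0.6193, -0.1825, 0.0109]
tcp_rot: [-180.0, 0.0, 169.5]
wrist_force: [-0.6, 0.3, -1.5]
opening: 0.0391
grasp_force: 41.6
time: 13.95
ee_pos: [0.6192, -0.1824, 0.0103]
tcp_rot: [180.0, -0.0, 169.5]
wrist_force: [1.0, -0.9, -0.1]
opening: 0.0393
grasp_force: 41.6
```

```bash
python3 -m inch '[[[30,0,0,0.5,0,0,0],[65,0,0,0,0,0,0],[65,0,0,0,0,0,0],[65,0,0,0,0,0,0],[65,0,0,-15,0,0,0],[65,0,0,-40,0,0,0],[65,0,0,-50,0,0,0],[65,0,0,-60,0,0,0]]]'
python3 -m inch '[[[65,0,0,-20,0,0,10.5],[65,0,0,0,0,0,10.5],[65,0,0,0,0,0,10.5],[65,0,0,0,0,0,10.5],[65,0,0,0,0,0,10.5],[65,0,0,0,0,0,10.5],[65,0,0,0,0,0,10.5],[65,0,0,0,0,0,10.5]]]'
python3 -c "
from h import *
c=viewer.camera('wrist');o=bot.get_obs();print(o['ee_pos'],o['tcp_rot'],o['q'])
for m in finder.mark_of('wrist','block_center'): print(m['conf'],m['position'],ray(c,m['position'],.019))
for th,z in [('cap_handle',.083),('cap_seat',.06)]:
  for m in finder.mark_of('wrist',th): print(th,m['conf'],m['position'],ray(c,m['position'],z))
"
```

```text
time: 14.95
ee_pos: [0.6187, -0.1823, 0.1769]
tcp_rot: [180.0, -0.0, 169.5]
wrist_force: [0.6, -0.4, -0.9]
opening: 0.0554
grasp_force: 0.0
time: 15.95
ee_pos: [0.6192, -0.1824, 0.1961]
tcp_rot: [179.9, 0.0, 85.2]
wrist_force: [0.7, 0.1, -0.0]
opening: 0.0557
grasp_force: 0.0
[ 0.61922815 -0.18244286  0.19608469] [1.79934594e+02 1.16536805e-02 8.46342802e+01] [-1.64170128e+01  1.79043672e+01  2.11738337e+01  9.32030396e+01
  1.09994970e-03  7.89487011e+01]
0.79 [319.8, 208.3] [ 0.6191323 -0.1831716  0.019    ]
```

```bash
python3 -m inch '[[[65,0,0,0,0,0,6.1],[65,40,-20,0,0,0,0],[65,40,-20,0,0,0,0],[65,40,-20,0,0,0,0],[65,40,-20,0,0,0,0],[65,36,-17,0,0,0,0],[65,0,0,0,0,0,0]]]'
python3 - <<'E'
from h import *
c=viewer.camera('wrist');o=bot.get_obs();print(o['ee_pos'],o['tcp_rot'])
save(c,"w5.png")
for th,z in [('cap_handle',.083),('cap_seat',.06)]:
  for m in finder.mark_of('wrist',th): print(th,m['conf'],m['position'],ray(c,m['position'],z))
# black top of fin
for m in finder.outline_of('wrist','cap_handle')[:1]:
  print(m["extent"],rect(c,m["pixels"],.066))
  b=m["pixels"]&(c["pixels"].max(2)<60); print(b.sum(),rect(c,b,.1))
E
```

```text
time: 17.02
ee_pos: [0.5594, 0.0303, 0.1956]
tcp_rot: [180.0, -0.0, 79.8]
wrist_force: [-0.3, -0.2, -0.4]
opening: 0.0554
grasp_force: 0.0
[0.55976347 0.02907195 0.19540317] [ 1.79952997e+02 -5.57906690e-03  7.97020888e+01]
cap_handle 0.57 [322.7, 234.6] [0.56043715 0.02733826 0.083     ]
[322.1, 228.9, 106.3, 110.0] (((559.0836791992188, 25.64061164855957), (80.68190002441406, 71.7348403930664), 79.2586441040039), [[516.2999877929688, -7.300000190734863], [586.7999877929688, -20.700000762939453], [601.7999877929688, 58.599998474121094], [531.4000244140625, 72.0]])
2941 (((560.0507202148438, 35.02793884277344), (67.59797668457031, 18.524681091308594), 79.25238037109375), [[544.5999755859375, 3.5], [562.7999877929688, 0.10000000149011612], [575.5, 66.5], [557.2999877929688, 70.0]])
```

View pics/w5.png

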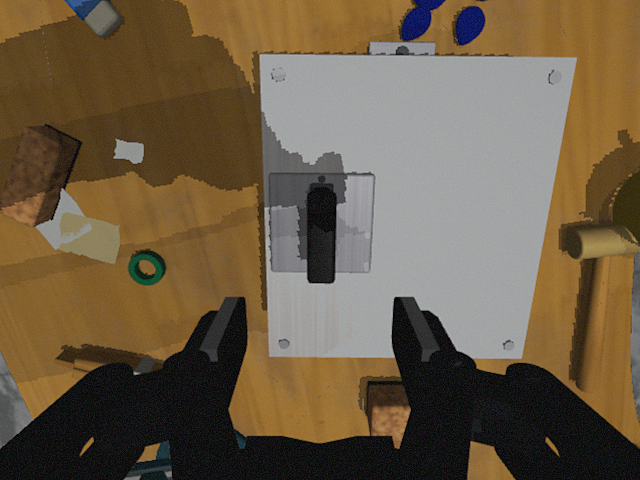

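The handle fin is at (322,235), centred between the fingers and aligned with them, measured at (0.560, 0.028) m. I go down and pinch it.

```bash
python3 -m inch '[[[65,-1,0,40,0,0,0],[65,0,0,40,0,0,0],[65,0,0,30,0,0,0],[65,0,0,10,0,0,0],[65,0,0,3,0,0,0],[65,0,0,0,0,0,0]]]'
python3 -m inch '[[[0,0,0,0,0,0,0],[0,0,0,0,0,0,0],[0,0,0,0,0,0,0],[0,0,0,0,0,0,0],[0,0,0,0,0,0,0],[0,0,0,0,0,0,0]]]' 80
```

```text
time: 17.98
ee_pos: [0.5604, 0.0269, 0.0729]
tcp_rot: [179.9, -0.0, 79.4]
wrist_force: [-0.1, 0.6, 0.3]
opening: 0.0551
grasp_force: 0.0
time: 18.73
ee_pos: [0.5601, 0.0271, 0.0727]
tcp_rot: [179.9, -0.0, 79.4]
wrist_force: [-0.8, 0.1, 5.8]
opening: 0.0166
grasp_force: 78.2
```

```bash
python3 -m inch '[[[0,0,0,-1,0,0,0],[0,0,0,-1,0,0,0],[0,0,0,0,0,0,0]]]' 90
python3 -m inch '[[[0,0,0,-1,0,0,0],[0,0,0,-1,0,0,0],[0,0,0,0,0,0,0]]]'
```

```text
time: 19.1
ee_pos: [0.5598, 0.027, 0.073]
tcp_rot: [-180.0, 0.0, 79.4]
wrist_force: [5.1, -0.0, -8.4]
opening: 0.0164
grasp_force: 88.1
time: 19.48
ee_pos: [0.5593, 0.027, 0.0744]
tcp_rot: [-179.9, 0.0, 79.4]
wrist_force: [4.2, 0.6, -12.7]
opening: 0.016
grasp_force: 87.9
```

```bash
python3 -m inch '[[[0,0,0,-1,0,0,0],[0,0,0,-1,0,0,0],[0,0,0,0,0,0,0]]]' 100
python3 -m inch '[[[0,0,0,-1,0,0,0],[0,0,0,-1,0,0,0],[0,0,0,0,0,0,0]]]'
```

```text
time: 19.85
ee_pos: [0.5598, 0.0271, 0.0787]
tcp_rot: [180.0, -0.0, 79.4]
wrist_force: [0.3, -0.2, -3.3]
opening: 0.0163
grasp_force: 99.0
time: 20.23
ee_pos: [0.5599, 0.0271, 0.0802]
tcp_rot: [180.0, -0.0, 79.4]
wrist_force: [0.8, -0.4, -3.4]
opening: 0.0159
grasp_force: 99.0
```

The seal has broken and about 3 N of cap weight is hanging. I lift on to about 21 mm and check.

```bash
python3 -m inch '[[[0,0,0,-3,0,0,0],[0,0,0,-4,0,0,0],[0,0,0,-4,0,0,0],[0,0,0,-3,0,0,0],[0,0,0,0,0,0,0],[0,0,0,0,0,0,0],[0,0,0,0,0,0,0]]]'
python3 - <<'E'
from h import *
ims=[]
for n,(x,y) in {"side":(310,235),"scene":(305,228)}.items():
    c=viewer.camera(n); ims.append(cv2.resize(c["pixels"][y-50:y+50,x-50:x+50],(400,400)))
    for m in finder.mark_of(n,"cap_handle"): print(n,m["conf"],m["position"],[np.round(ray(c,m["position"],z)[:2],3) for z in (.083,.104)])
save({"pixels":np.hstack(ims)},"cap.png")
E
```

```text
time: 21.1
ee_pos: [0.5596, 0.0271, 0.0936]
tcp_rot: [-180.0, 0.0, 79.4]
wrist_force: [-0.3, 0.1, -3.4]
opening: 0.0162
grasp_force: 99.0
side 0.77 [309.2, 231.6] [array([0.558, 0.014]), array([0.552, 0.037])]
side 0.76 [398.8, 412.0] [array([0.331, 0.368]), array([0.331, 0.381])]
scene 0.72 [271.9, 336.5] [array([0.286, 0.368]), array([0.264, 0.386])]
scene 0.58 [300.1, 220.5] [array([0.595, 0.002]), array([0.561, 0.034])]
```

View pics/cap.png

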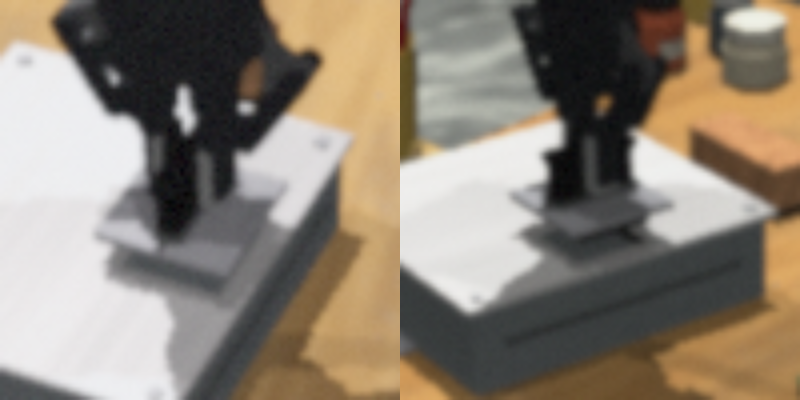

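The cap hangs level, with the plug clear of its hole, at crop (600,225) in the scene view. I add 6 mm for margin, settle and hand in.

```bash
python3 -m inch '[[[0,0,0,-3,0,0,0],[0,0,0,-3,0,0,0],[0,0,0,0,0,0,0],[0,0,0,0,0,0,0],[0,0,0,0,0,0,0],[0,0,0,0,0,0,0]]]'
python3 - <<'E'
from h import *
for n in ("side","scene"):
    c=viewer.camera(n)
    for m in finder.mark_of(n,"cap_handle"): print(n,m["position"],[np.round(ray(c,m["position"],z)[:2],3) for z in (.096,.109)])
print(bot.get_obs()["wrist_force"]); print(bot.job_done())
E
```

```text
time: 22.05
ee_pos: [0.5597, 0.0271, 0.0997]
tcp_rot: [-180.0, 0.0, 79.4]
wrist_force: [-0.8, -0.6, -3.0]
opening: 0.0164
grasp_force: 99.0
side [399.4, 407.6] [array([0.331, 0.369]), array([0.331, 0.377])]
scene [271.7, 336.4] [array([0.273, 0.379]), array([0.259, 0.391])]
scene [299.2, 215.6] [array([0.596, 0.003]), array([0.575, 0.023])]
[ 0.11278261 -0.73899072 -3.25246994]
the job is handed in; nothing more can be done
None
```

I handed the job in at about 22 s of the 67 s allowed, with no verdict shown: all four chips are on the bench, the block is set down right of the box, and the cap is held level roughly 2 to 2.7 cm above its seat (inferred from arm travel and noisy camera marks).

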